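Index the swivel work-holder to its next notch

ROBOT

A 7-joint arm with a two-finger parallel gripper is mounted at the origin on the work surface. World frame = base frame: x ahead of the robot, y to its left, z up, the work surface at z = 0. Lengths are in m, angles in rad, forces in N, time in s.
With the tool pointing down it reaches from about 0.35 to 0.9 m from the base axis. Payload 8.1 kg.
Tool frame: the origin (TCP) lies at the very end of the fingers, on their centre line; the grasp point (between the pads) lies 19 mm behind it (arm.tcp_to_grasp is the z of the grasp point in the tool frame, in m); z points along the fingers, y is the line along which they close (so a half turn about z gives the same grasp; the last joint's range is limited). The gripper opens to 92 mm and grips with 3 to 60 N. Pads are 19 mm wide; open, the fingers measure 130 mm over their backs; the gripper's body (75 mm by 190 mm) begins 47 mm behind the grasp point.
Start: joints at [-1.358, 0.434, 0.025, 1.573, -0.012, 1.134, -0.075], TCP at [0.194, 0.594, 0.227] pointing down, gripper open.
Joint ranges: [-2.62, 2.62], [-0.44, 2.09], [-1.27, 1.32], [0.08, 2.57], [-1.32, 4.46], [0.12, 2], [-2.74, 2.74]. Speed limits (rad/s): [2.22, 2.22, 3.01, 3.01, 3.14, 3.14, 3.14].

INTERFACE

Orientations are given as a rotation vector (axis times angle).
In Python, from cell import readout, vision, sign_off, arm gives the robot as it stands. The module is installed in compiled form; this text tells all that it offers.
- The arm moves only by the shell command python3 -m creep 'ROWS' [FORCE]. ROWS is JSON, a list of rows, each a list of 5 numbers: the shift along the tool's x, y, z in units of 4 cm (1.0 is 4 cm), then the turn about the tool's z in units of 4 degrees (1.0 is 4 degrees), then the opening, from 0 (shut) to 1 (fully open). A call has 1 to 12 rows; each row shifts and turns the commanded pose from where the row before left it, along the tool's axes as they then stand; what a row does not reach is not made up. A row lasts 1/8 s, in which the tool goes at most 62.5 mm and 10.7 degrees, less where a joint would pass 70% of its speed; a pose out of reach is approached as far as the arm can. A call with a number of a shift or a turn outside -1 to 1 is refused whole. A call with a gripper value outside its range is refused whole. The fingers move at their own pace and stop on an object; FORCE is the grip in N (left out, the last holds). Time passes only in rows, so rows that do not move let the fingers close. It gives the time, the measured TCP pose, the force, the opening and the grip force at its end, in the units of the state.
- readout.observe(): the state, without advancing time (a new reading comes with each control period).
- vision.get_image(name): name is "scene" or "top" or "wrist"; returns a dict with "pixels" (480x640x3 uint8, blue, green, red), "z_map" (480x640 float32, m along the optical axis (not along the pixel's ray), 0 where there is no reading), "camera_matrix" (3x3 intrinsics, pixels), "position" and "rotation" of the camera in the world. Camera axes: x right, y up, looking along -z (the intrinsics and any distortion apply to the point x, -y, -z); pixel columns grow to the right and rows downward; lengths in m; the calibration is good to about 2 mm. The wrist camera is an equidistant fisheye: a pixel r from the principal point sees the ray r / f radians off the axis. A picture is of the moment at which its call begins.
- sign_off(): hands the job in; it is judged then, once.
The state is a dict: "clock": time; "joints": joint angles; "dq": joint speeds; "joint_efforts": joint torques, N m; "position": TCP position; "ee_rot": TCP orientation; "force": force on the tool from outside, world axes, zero at the start; "ft_torque": the same for the moment, N m; "width": opening from 0.0 (shut) to 1.0 (fully open); "gripper_force": force on a finger pad.
Only numpy, scipy, OpenCV 4.12 (cv2) and the standard library are available. Lean on these libraries where they do the work, as an engineer would, in place of code of your own. Each camera call takes 0.05 s, during which the arm holds its last target. There are 200 camera calls.

TASK

On the joiner's bench a swivel table holds an oak blank and is locked by a spring pin with a pull ring on the table's arm: pull the ring up, swing the arm counter-clockwise (seen from above) to the next notch in the track, not the one beyond, and let the pin spring fully home there. Then prove the lock: press the arm on in the same direction with a steady 10 N or so for a second, and let go. The notch was reset by hand, so feel for it and do not force the pin: never load it with more than 25 N, and leave the tools lying on the bench alone.

Things in the scene. Friction and masses are not known exactly. Their poses are not given: they have to be found in the camera images.
- base: the fixed round grey base, 320 mm across and 14 mm thick, bolted to the bench under the swivel table. Origin on the swivel axis at the bench surface, z up; its x axis points level from the swivel axis to the home notch
- home_notch (a point): mouth of the home notch, where the pin starts: on the pin's circle, at the top of the track. The track is a steel arc fixed on the base, flat-topped, 36 mm above the bench, 105 to 145 mm from the swivel axis, from 22 degrees clockwise of this notch to 76 degrees counter-clockwise. Its three notches are radial slots 13 mm wide and 22 mm deep: home, the next, and the last
- last_notch (a point): mouth of the last notch, 60 degrees counter-clockwise of home. The next notch, the one wanted, lies between: anywhere from 26 to 42 degrees from home (not measured), in a clamped sliding piece of the track, 43 degrees long, whose top is 0.5 mm lower; a small dark lug with a screw on its outer edge marks the notch. It does not move when pushed
- ring (a point): centre of the steel pull ring at the end of the table's arm, 125 mm from the swivel axis, 100 mm above the bench when home; rises with the pin. An upright hoop, 45 mm outside, 27 mm inside, bar 9 mm thick; x points radially outward, z up: pinch it with the fingers closing along its y, the swing direction. It does not turn on the pin. Below it: a 22 mm collar, the arm (36 mm wide, top at 60 mm)
- blank: the oak blank, 100 x 75 x 55 mm, clamped on the swivel table and turning with it; origin under its middle on the swivel axis, 62 mm above the bench. Nothing of blank or jaws lies further than 65 mm from the axis
- plunger (a joint): how far ring and pin are pulled up, m: 0 fully home, 0.016 hard stop, about 0.012 while the pin's tip rides on the track. A spring pushes it down with 5.5 N at 0 and 0.22 N more per mm, and the guide is damped (25 N s/m)
- turntable (a joint): angle of the swivel table, rad: 0 in the home notch, growing counter-clockwise seen from above; stops at -0.06 and 1.2. Turning it takes about 1.2 N at the ring, and about 2 to 3 N more while the pin drags on the track. The pin has 1.5 mm of play either way in a notch, after which the wall holds it rigidly; a push on the ring in the swing direction loads the pin with that push less 1.2 N
- pin: the steel locking pin below the ring, round, 10 mm across, with a hemispherical tip. Origin at its tip on its axis, 76 mm below the ring's centre; the tip is 24 mm above the bench when home, 12 mm deep in the notch; it clears the track when pulled up more than 12 mm
- mallet: wooden joiner's mallet lying on the bench, head 75 x 120 x 65 mm, handle 28 mm thick; origin under the middle of its length (270 mm), x along the handle towards the head; leave it alone
- chisel: chisel lying on the bench, 245 mm long, wooden handle 28 mm thick; origin under the middle, x towards the blade; leave it alone
- small_plane: small wooden smoothing plane standing on the bench, 170 x 55 x 40 mm with an iron and a knob up to 70 mm high; origin under its middle, x along its length; leave it alone

How it is judged:
On the way, in this order (a step that is already met when the one before it is completed fails the run):
1. the pin is pulled out of the home notch and the table swung away from it (value of joint plunger above 0.009 m and value of joint turntable above 0.09 rad), for 0.05 s.
2. the pin is fully home in the next notch and the arm is pressed so that the pin bears on the notch wall with over 5 N (value of joint plunger below 0.002 m and value of joint turntable between 0.42 and 0.78 rad and contact force between pin and anything else above 5 N), for 0.4 s.
At the end, for the whole second after the job is handed in: the pin is fully home (within 2 mm) in the next notch, with the table between 0.42 and 0.78 rad and at rest (value of joint plunger below 0.002 m and value of joint turntable between 0.42 and 0.78 rad and velocity of joint turntable between -0.02 and 0.02 rad/s); the robot touches nothing.
It fails at once if the pin is loaded with more than 25 N against the track or a notch wall (contact force between pin and anything else above 25 N).
It fails at once if the mallet is disturbed (moved over 20 mm) (distance of mallet from where it was at the start of the episode above 0.02 m).
It fails at once if the chisel is disturbed (moved over 20 mm) (distance of chisel from where it was at the start of the episode above 0.02 m).
It fails at once if the small plane is disturbed (moved over 20 mm) (distance of small_plane from where it was at the start of the episode above 0.02 m).
It also fails if it takes over 64 s, if anything falls off the work surface, if the arm or the gripper's body presses on something with over 40 N, if the wrist force passes 120 N, or if a joint passes its speed limit or range.

## Working session

There is one attempt and no reset: what is moved stays moved. The work goes in short steps, Python scripts to look and compute and a shell command to move; the robot and the scene stay as the last step left them, time stands still between calls to the robot, and variables do not carry over. Pictures are saved under pics/ and viewed, at most 10 in all, crops included, and the job is handed in when it is done.

```bash
mkdir -p pics; cat > h.py <<'E'
import numpy as np, cv2
from cell import readout, vision
def pts(im):
    K=im["camera_matrix"];z=im["z_map"];h,w=z.shape
    u,v=np.meshgrid(np.arange(w),np.arange(h))
    p=np.stack([(u-K[0,2])/K[0,0]*z,-(v-K[1,2])/K[1,1]*z,-z],-1)
    return p@np.array(im["rotation"]).T+np.array(im["position"])
E
python3 - <<'E'
from h import *
for n in("scene","top"):
    im=vision.get_image(n); cv2.imwrite(f"pics/{n}0.png",im["pixels"]); np.savez(f"{n}0.npz",**im)
    print(n,im["position"],im["camera_matrix"].tolist(),np.round(im["rotation"],3).tolist())
s=readout.observe();print({k:np.round(v,3).tolist() for k,v in s.items()})
E
```

```text
scene [1.40309214 0.03021739 0.67583968] [[461.7261602318838, 0.0, 312.0579204582847], [0.0, 461.7261602318838, 232.6303333606729], [0.0, 0.0, 1.0]] [0.755, 0.712, 1.441]
top [0.55345015 0.06553176 1.19367586] [[533.9986945023571, 0.0, 314.4004825232937], [0.0, 533.9986945023571, 240.5773576093978], [0.0, 0.0, 1.0]] [0.05, -0.066, -1.584]
{'clock': 0.1, 'joints': [-1.358, 0.435, 0.025, 1.574, -0.012, 1.134, -0.075], 'dq': [0.0, 0.0, 0.001, -0.002, -0.001, -0.002, 0.0], 'joint_efforts': [0.003, -66.912, 0.988, -31.515, -0.061, 0.037, 0.0], 'position': [0.194, 0.594, 0.226], 'ee_rot': [-0.494, -3.102, 0.002], 'force': [-0.19, -0.157, -0.361], 'ft_torque': [-0.031, -0.062, 0.018], 'gripper_force': 0.0, 'width': 0.999}
```

View pics/top0.png

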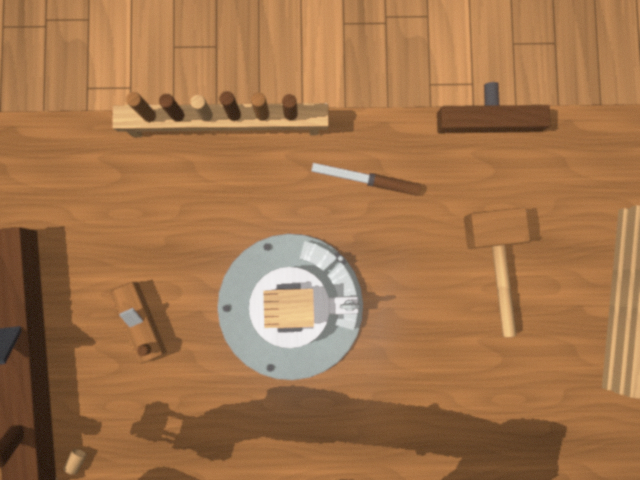

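View pics/scene0.png

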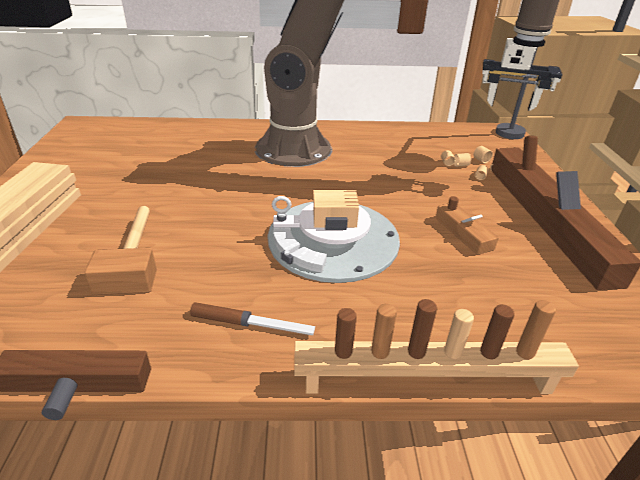

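The top view shows the base disc around (290,307), the ring at about (349,305), the track running up-left from it and the dark lug near (340,258). The arm points along -y.

```bash
cat >> h.py <<'E'
from scipy.spatial.transform import Rotation as R
def load(n):
    d=dict(np.load(n)); return d
def ray(im,u,v,z):
    K=im["camera_matrix"]; r=R.from_rotvec(im["rotation"]).as_matrix()
    d=r@np.array([(u-K[0,2])/K[0,0],-(v-K[1,2])/K[1,1],-1]); p=im["position"]
    return p+d*(z-p[2])/d[2]
def cloud(im):
    im=dict(im); im["rotation"]=R.from_rotvec(im["rotation"]).as_matrix(); return pts(im)
E
python3 - <<'E'
from h import *
im=load("top0.npz"); px=im["pixels"]; P=cloud(im)
hsv=cv2.cvtColor(px,cv2.COLOR_BGR2HSV)
m=((hsv[...,1]<60)&(hsv[...,2]>90)).astype(np.uint8); m[:, :200]=0; m[:,380:]=0; m[:220]=0; m[390:]=0
c=max(cv2.findContours(m,cv2.RETR_EXTERNAL,cv2.CHAIN_APPROX_NONE)[0],key=cv2.contourArea)
e=cv2.fitEllipse(cv2.convexHull(c)); print(e)
C=ray(im,*e[0],.014); print("base",C, "radius", e[1][0]/2/533.9*1.18,e[1][1]/2/533.9*1.18)
# ring: high points near
for w,im2 in(("top",im),("scene",load("scene0.npz"))):
    Q=cloud(im2); d=np.linalg.norm(Q[...,:2]-C[:2],axis=-1)
    s=(d>.09)&(d<.16)&(Q[...,2]>.08)&(Q[...,2]<.14)
    print(w,s.sum(),Q[s].mean(0),Q[s].min(0),Q[s].max(0)); q=Q[s].mean(0)-C; print(np.degrees(np.arctan2(q[1],q[0])),np.hypot(q[0],q[1]))
    # lug: dark pixels near radius .14-.17
    s=(d>.14)&(d<.175)&(Q[...,2]>.02)&(Q[...,2]<.05)&(im2["pixels"].max(-1)<90)
    a=Q[s]-C; print("lug",s.sum(),np.round(np.c_[np.degrees(np.arctan2(a[:,1],a[:,0])),np.hypot(a[:,0],a[:,1]),a[:,2]].mean(0),3))
cv2.imwrite("pics/crop.png",np.hstack([cv2.resize(px[220:340,270:390],None,fx=3.3,fy=3.3,interpolation=2),cv2.resize(load("scene0.npz")["pixels"][180:300,250:370],None,fx=3.3,fy=3.3,interpolation=2)]))
E
```

```text
((289.9676513671875, 306.46551513671875), (144.99111938476562, 145.88467407226562), 11.39804458618164)
base [0.49680166 0.10860559 0.014     ] radius 0.1602261854973061 0.16121363120928398
top 114 [ 0.50137301 -0.01545257  0.11277019] [ 0.49083495 -0.03653138  0.08013488] [0.51149351 0.00555855 0.12712358]
-87.88969594948095 0.1241423551053892
lug 0 [nan nan nan]
scene 172 [ 0.50434794 -0.01481792  0.10207898] [ 0.49791985 -0.03659863  0.08001176] [0.50949868 0.00726508 0.12187136]
-86.5012141561093 0.12365398576616954
lug 52 [-4.4771e+01  1.5600e-01  1.2000e-02]<stdin>:15: RuntimeWarning: Mean of empty slice.
  ret = um.true_divide(
```

View pics/crop.png

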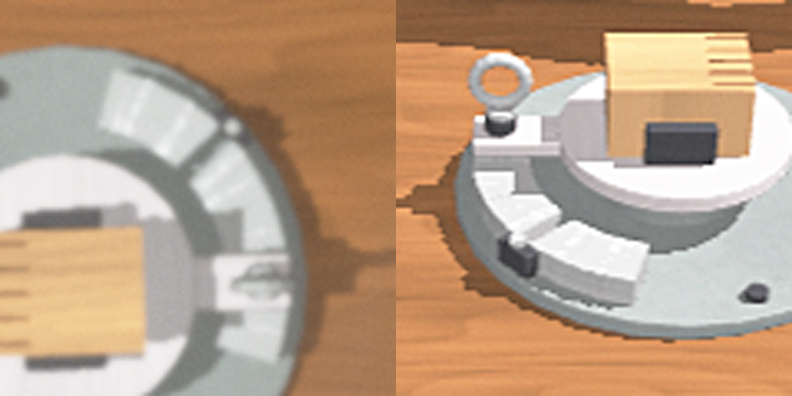

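The lug's dark face is at about (515,255) in the scene crop and (233,127) in the top crop, about 40° from home. The ring is near (0.503, -0.016, 0.10), with home azimuth about -87°. I'll swing over there along an arc.

```bash
python3 -m creep '[[-0.9,-0.16,0,0.87,1],[-0.9,-0.16,0,0.87,1],[-0.9,-0.16,0,0.87,1],[-0.9,-0.16,0,0.87,1],[-0.9,-0.16,0,0.87,1],[-0.9,-0.16,0,0.87,1],[-0.9,-0.16,0,0.87,1],[-0.9,-0.16,0,0.87,1],[-0.9,-0.16,0,0.87,1],[-0.9,-0.16,0,0.87,1]]' 30; python3 -m creep '[[-0.9,-0.16,0,0.87,1],[-0.9,-0.16,0,0.87,1],[-0.9,-0.16,0,0.87,1],[-0.9,-0.16,0,0.87,1],[-0.9,-0.16,0,0.87,1],[-0.9,-0.16,0,0.87,1],[-0.9,-0.16,0,0.87,1],[-0.9,-0.16,0,0.87,1],[-0.9,-0.16,0,0.87,1],[0,0,0,0,1],[0,0,0,0,1]]'
cat >> h.py <<'E'
def tool():
    s=readout.observe(); return np.array(s["position"]),R.from_rotvec(s["ee_rot"]).as_matrix(),s
def delta(t,az=None):
    p,r,s=tool(); d=r.T@(np.array(t)-p)/.04
    a=np.degrees(np.arctan2(r[1,0],r[0,0]))
    print("clock",s["clock"],"pos",np.round(p,4),"xaz",round(a,2),"units",np.round(d,3),"turn units",None if az is None else round(-((az-a+180)%360-180)/4,3))
E
python3 - <<'E'
from h import *
delta([.503,-.016,.20],92.5)
im=vision.get_image("wrist"); cv2.imwrite("pics/w1.png",im["pixels"]); np.savez("w1.npz",**im)
print(im["camera_matrix"].tolist(),im["position"],R.from_rotvec(im["rotation"]).as_matrix().round(3).tolist())
E
```

```text
clock: 1.35
position: [0.4543, 0.3435, 0.2264]
ee_rot: [-1.402, -2.811, 0.001]
force: [0.1, -0.5, -0.5]
width: 0.997
gripper_force: 0.0
clock: 2.72
position: [0.5274, 0.0288, 0.2265]
ee_rot: [-2.105, -2.331, -0.0]
force: [0.4, 0.6, 0.3]
width: 0.999
gripper_force: 0.0
clock 2.725 pos [0.5274 0.0288 0.2265] xaz 95.83 units [-1.052 -0.72   0.663] turn units 0.832
[[371.64829954431775, 0.0, 320.69218936611134], [0.0, 371.64829954431775, 243.3860346732447], [0.0, 0.0, 1.0]] [0.51989174 0.10673977 0.38358741] [[0.995, -0.097, -0.029], [0.101, 0.953, 0.286], [-0.0, -0.287, 0.958]]
```

View pics/w1.png

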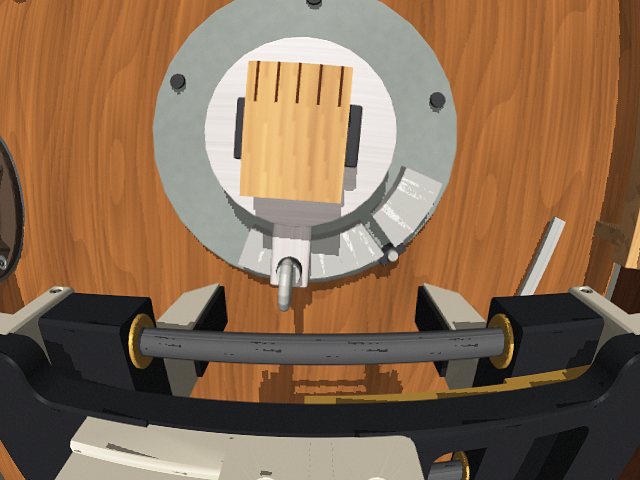

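The wrist view shows the ring from (285,262) to (284,308), the arm, and the lug with its screw at (392,254). Next I'll measure these with the fisheye model.

```bash
cat >> h.py <<'E'
def fcloud(im):
    K=im["camera_matrix"];z=im["z_map"];h,w=z.shape
    u,v=np.meshgrid(np.arange(w),np.arange(h)); x=(u-K[0,2])/K[0,0]; y=(v-K[1,2])/K[1,1]
    t=np.hypot(x,y)+1e-9; k=np.tan(t)/t
    p=np.stack([x*k*z,-y*k*z,-z],-1)
    return p@R.from_rotvec(im["rotation"]).as_matrix().T+im["position"]
E
python3 - <<'E'
from h import *
from scipy.optimize import least_squares
im=load("w1.npz"); Q=fcloud(im); px=im["pixels"]
ok=(im["z_map"]>0)
hsv=cv2.cvtColor(px,cv2.COLOR_BGR2HSV)
m=((hsv[...,1]<60)&ok&(abs(Q[...,2]-.014)<.006)&(np.hypot(Q[...,0]-.497,Q[...,1]-.1086)<.2))
c=max(cv2.findContours(m.astype(np.uint8),cv2.RETR_EXTERNAL,cv2.CHAIN_APPROX_NONE)[0],key=cv2.contourArea)[:,0]
e=Q[c[:,1],c[:,0]]; d=np.hypot(e[:,0]-.497,e[:,1]-.1086); e=e[d>.15]
f=least_squares(lambda p:np.hypot(e[:,0]-p[0],e[:,1]-p[1])-.16,[.497,.1086],loss="soft_l1",f_scale=.001); C=f.x; print("C",C,len(e),np.median(abs(f.fun)))
D=Q-np.r_[C,0]; r=np.hypot(D[...,0],D[...,1]); a=np.degrees(np.arctan2(D[...,1],D[...,0]))
s=ok&(r>.095)&(r<.155)&(Q[...,2]>.085)&(Q[...,2]<.13); v,u=np.nonzero(s)
print("ring",s.sum(),Q[s].mean(0),np.percentile(Q[s],[2,98],axis=0).round(4).tolist(),"az",a[s].mean(),np.percentile(a[s],[3,97]),u.min(),u.max(),v.min(),v.max())
s=ok&(r>.08)&(r<.145)&(abs(Q[...,2]-.06)<.004); print("arm az",np.percentile(a[s],[3,50,97]),s.sum())
s=ok&(r>.145)&(r<.175)&(Q[...,2]>.02)&(Q[...,2]<.06)&(a>-65)&(a<-25);print("lug",s.sum(),a[s].mean(),np.percentile(a[s],[3,97]),r[s].mean())
s=ok&(r>.105)&(r<.145)&(abs(Q[...,2]-.036)<.004); print("track",np.percentile(a[s],[.5,99.5]))
h=np.histogram(a[ok&(r>.11)&(r<.14)&(Q[...,2]<.03)&(a>-80)&(a<-5)],bins=np.arange(-80,-4,2)); print(list(zip(h[1],h[0])))
E
```

```text
C [0.50009201 0.11014827] 721 0.0027108130428737387
ring 614 [ 0.50304285 -0.01065411  0.11318799] [[0.4984, -0.0325, 0.0871], [0.507, 0.005, 0.1214]] az -88.60942057453983 [-90.76914905 -86.75993518] 278 292 258 311
arm az [-158.51264174  -82.42852894  152.98591153] 4303
lug 509 -46.420059719983804 [-60.35211262 -28.26751435] 0.14913532206466015
track [-110.76911969  -13.7252747 ]
[(np.int64(-80), np.int64(0)), (np.int64(-78), np.int64(0)), (np.int64(-76), np.int64(0)), (np.int64(-74), np.int64(0)), (np.int64(-72), np.int64(0)), (np.int64(-70), np.int64(0)), (np.int64(-68), np.int64(0)), (np.int64(-66), np.int64(0)), (np.int64(-64), np.int64(0)), (np.int64(-62), np.int64(0)), (np.int64(-60), np.int64(0)), (np.int64(-58), np.int64(0)), (np.int64(-56), np.int64(0)), (np.int64(-54), np.int64(0)), (np.int64(-52), np.int64(58)), (np.int64(-50), np.int64(118)), (np.int64(-48), np.int64(117)), (np.int64(-46), np.int64(74)), (np.int64(-44), np.int64(0)), (np.int64(-42), np.int64(0)), (np.int64(-40), np.int64(0)), (np.int64(-38), np.int64(0)), (np.int64(-36), np.int64(0)), (np.int64(-34), np.int64(0)), (np.int64(-32), np.int64(0)), (np.int64(-30), np.int64(0)), (np.int64(-28), np.int64(0)), (np.int64(-26), np.int64(0)), (np.int64(-24), np.int64(0)), (np.int64(-22), np.int64(0)), (np.int64(-20), np.int64(0)), (np.int64(-18), np.int64(0)), (np.int64(-16), np.int64(0)), (np.int64(-14), np.int64(76)), (np.int64(-12), np.int64(119)), (np.int64(-10), np.int64(120)), (np.int64(-8), np.int64(119))]
```

```bash
python3 - <<'E'
from h import *
delta([.503,-.0148,.15],91.7)
E
```

```text
clock 2.775 pos [0.5274 0.0293 0.2265] xaz 95.88 units [-1.034 -0.72   1.912] turn units 1.046
```

```bash
python3 -m creep '[[-0.34,-0.24,0,0.35,1],[-0.34,-0.24,0.1,0.35,1],[-0.34,-0.24,0.3,0.35,1],[0,0,0.5,0,1],[0,0,0.5,0,1],[0,0,0.5,0,1],[0,0,0,0,1],[0,0,0,0,1]]' 30
python3 - <<'E'
from h import *
delta([.503,-.0148,.084],91.7)
im=vision.get_image("wrist"); cv2.imwrite("pics/w2.png",im["pixels"])
E
```

```text
clock: 3.78
position: [0.5019, -0.0153, 0.1511]
ee_rot: [2.192, 2.251, 0.0]
force: [0.5, 0.1, 0.4]
width: 1.0
gripper_force: 0.0
clock 3.775 pos [ 0.5019 -0.0153  0.1511] xaz 91.53 units [0.012 0.028 1.677] turn units -0.044
```

View pics/w2.png

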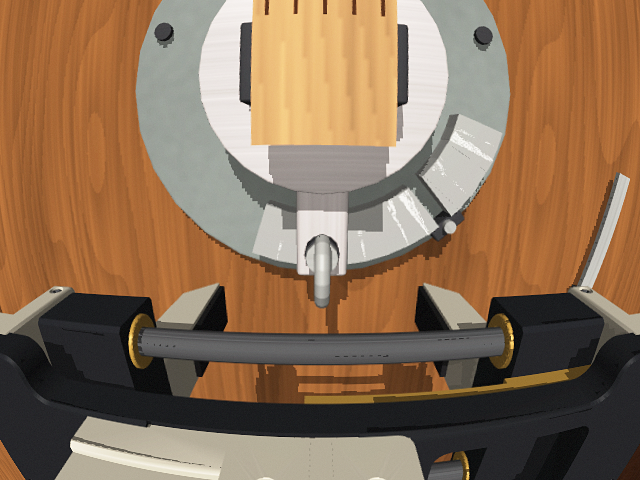

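The ring at (321,270) is centred between the fingers. I'll descend and close gently.

```bash
python3 -m creep '[[0,0.02,0.35,0,1],[0,0,0.45,0,1],[0,0,0.45,0,1],[0,0,0.42,0,1],[0,0,0,0,0.4],[0,0,0,0,0.25],[0,0,0,0,0.25]]' 5
python3 -m creep '[[0,0,0,0,0.15],[0,0,0,0,0.1],[0,0,0,0,0.05],[0,0,0,0,0],[0,0,0,0,0]]' 5
python3 -c "
from h import *
delta([.503,-.0148,.084],91.7)"
```

```text
clock: 4.7
position: [0.5033, -0.0147, 0.0845]
ee_rot: [2.19, 2.251, 0.002]
force: [-0.2, 0.3, 0.3]
width: 0.723
gripper_force: 0.0
clock: 5.32
position: [0.5028, -0.0148, 0.0839]
ee_rot: [-2.191, -2.252, -0.0]
force: [0.4, -0.7, -0.9]
width: 0.178
gripper_force: 0.0
clock 5.325 pos [ 0.5028 -0.0148  0.0839] xaz 91.58 units [-0.001  0.006 -0.002] turn units -0.03
```

```bash
python3 -m creep '[[0,0,0,0,0],[0,0,0,0,0],[0,0,0,0,0],[0,0,0,0,0]]' 5
```

```text
clock: 5.82
position: [0.5027, -0.0148, 0.0839]
ee_rot: [-2.191, -2.252, 0.0]
force: [-0.1, 0.4, 0.1]
width: 0.097
gripper_force: 5.0
```

```bash
python3 -m creep '[[0,0,0,0,0],[0,0,0,0,0],[0,0,-0.08,0,0],[0,0,-0.08,0,0],[0,0,-0.08,0,0],[0,0,-0.08,0,0],[0,0,-0.03,0,0],[0,0,0,0,0],[0,0,0,0,0]]' 35
```

```text
clock: 6.95
position: [0.5026, -0.0148, 0.0978]
ee_rot: [-2.19, -2.252, 0.0]
force: [1.4, 0.1, -9.2]
width: 0.088
gripper_force: 35.0
```

```bash
python3 -m creep '[[0.001,0.055,0,-0.25,0],[0.002,0.109,0,-0.5,0],[0.002,0.109,0,-0.5,0],[0.002,0.109,0,-0.5,0],[0.002,0.109,0,-0.5,0],[0.002,0.109,0,-0.5,0],[0.002,0.109,0,-0.5,0],[0.001,0.055,0,-0.25,0],[0,0,0,0,0]]' 
cat >> h.py <<'E'
def rep(C=(.4992,.1098)):
    p,r,s=tool(); f=r.T@np.array(s["force"]); d=p[:2]-C
    print("az",np.degrees(np.arctan2(d[1],d[0])).round(2),"r",np.hypot(*d).round(4),"xaz",np.degrees(np.arctan2(r[1,0],r[0,0])).round(2),"z",p[2].round(4),"Ftool",f.round(1),"w",round(s["width"],3),"t",s["clock"])
E
python3 -c "from h import *; rep()"
```

```text
clock: 8.07
position: [0.5334, -0.0102, 0.098]
ee_rot: [1.899, 2.502, 0.001]
force: [0.7, -1.6, -10.1]
width: 0.088
gripper_force: 35.0
az -74.11 r 0.1248 xaz 105.59 z 0.098 Ftool [-1.8  0.2 10.1] w 0.088 t 8.075
```

```bash
python3 -m creep '[[0.001,0.055,0,-0.25,0],[0.002,0.109,0,-0.5,0],[0.002,0.109,0,-0.5,0],[0.002,0.109,0,-0.5,0],[0.002,0.109,0,-0.5,0],[0.002,0.109,0,-0.5,0],[0.002,0.109,0,-0.5,0],[0.002,0.109,0,-0.5,0],[0.001,0.055,0,-0.25,0],[0,0,0,0,0]]' 
python3 -c "
from h import *; rep()
im=vision.get_image('wrist'); cv2.imwrite('pics/w3.png',im['pixels'])"
```

```text
clock: 9.32
position: [0.5653, 0.004, 0.0981]
ee_rot: [1.532, 2.742, 0.001]
force: [3.0, -4.0, -9.5]
width: 0.088
gripper_force: 35.0
az -58.0 r 0.1248 xaz 121.6 z 0.0981 Ftool [-5.   0.4  9.5] w 0.088 t 9.325
```

View pics/w3.png

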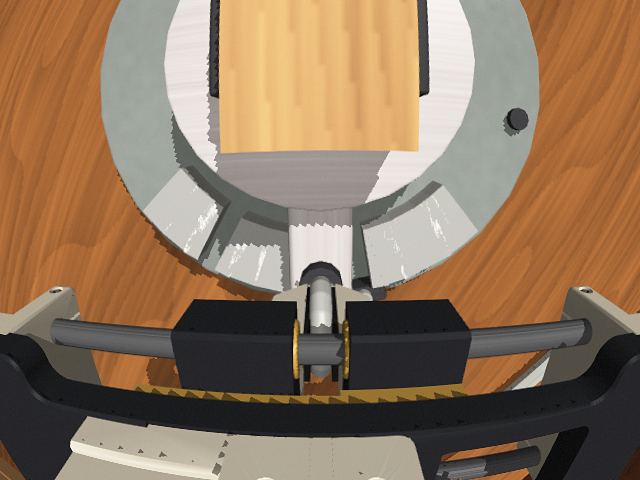

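The view shows the arm at about 30°, with the dark lug just ahead at (370,288), so the notch is about 10° further. I'll loosen the fingers so the pin rides on the track, then push gently.

```bash
python3 -m creep '[[0,0,0,0,0.14],[0,0,0,0,0.14],[0,0,0,0,0.14],[0,0,0,0,0.14]]' 
python3 -c "from h import *; rep()"
python3 -m creep '[[0,0.03,0,-0.12,0.14],[0,0.03,0,-0.12,0.14],[0,0.03,0,-0.12,0.14],[0,0.03,0,-0.12,0.14],[0,0,0,0,0.14]]' 
python3 -c "from h import *; rep()"
```

```text
clock: 9.88
position: [0.5649, 0.0042, 0.0982]
ee_rot: [1.533, 2.742, 0.001]
force: [0.0, -0.3, 0.7]
width: 0.141
gripper_force: 0.0
az -58.11 r 0.1244 xaz 121.59 z 0.0982 Ftool [-0.2 -0.1 -0.7] w 0.141 t 9.875
clock: 10.5
position: [0.5671, 0.0054, 0.0976]
ee_rot: [-1.486, -2.765, 0.003]
force: [-6.3, -3.7, 5.3]
width: 0.139
gripper_force: 3.6
az -56.94 r 0.1245 xaz 123.47 z 0.0976 Ftool [ 0.4 -7.3 -5.3] w 0.139 t 10.5
```

```bash
python3 -c "
from h import *; rep()
for n in ('scene','wrist','top'):
    im=vision.get_image(n); np.savez(n+'4.npz',**im)
    if n=='scene': cv2.imwrite('pics/s4.png',np.hstack([cv2.resize(im['pixels'][160:290,250:370],(400,433),interpolation=2),np.zeros((433,1,3),np.uint8)]))
rep()
"
```

```text
az -56.94 r 0.1245 xaz 123.47 z 0.0976 Ftool [ 0.4 -7.3 -5.3] w 0.139 t 10.5
az -56.93 r 0.1245 xaz 123.46 z 0.0977 Ftool [ 1.2 -7.1 -5.8] w 0.137 t 10.65
```

View pics/s4.png

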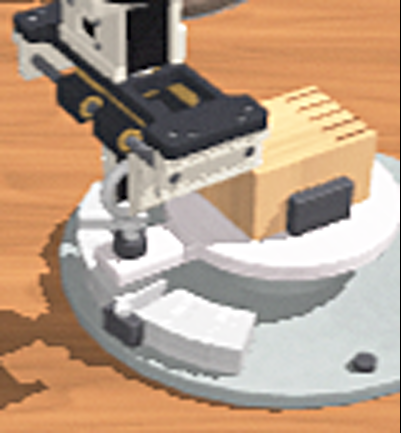

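The ring sits in the fingers at (125,200) in the crop, above the dark collar at (130,243). The notch and lug at (125,325) are still ahead of the arm. Next I'll check ring height and arm azimuth in the depth.

```bash
python3 - <<'E'
from h import *
for t in ('0','4'):
    im=load(f"scene{t}.npz"); Q=cloud(im); D=Q-[.4992,.1098,0]; r=np.hypot(D[...,0],D[...,1]); a=np.degrees(np.arctan2(D[...,1],D[...,0]))
    s=(r>.09)&(r<.14)&(abs(Q[...,2]-.06)<.003); print(t,"arm top az",np.percentile(a[s],[2,50,98]).round(1),s.sum())
    dark=(im["pixels"].max(-1)<90)
    s=dark&(r>.14)&(r<.175)&(Q[...,2]>.018)&(Q[...,2]<.045)&(a>-65); print("lug az",np.percentile(a[s],[3,50,97]).round(1),s.sum())
    s=dark&(r>.1)&(r<.15)&(Q[...,2]>.06)&(Q[...,2]<.085); print("collar az",np.percentile(a[s],[3,50,97]).round(1),"z",np.percentile(Q[s][:,2],[3,97]).round(4),s.sum())
    # ring silhouette column of radii: print z of points with r>.14 (outer rim of hoop)
    s=(r>.138)&(r<.152)&(Q[...,2]>.066)&(Q[...,2]<.14)&(a<-50); print("outer rim z",np.percentile(Q[s][:,2],[2,50,98]).round(4) if s.any() else None,s.sum(), "az",a[s].mean().round(1) if s.any() else None)
E
```

```text
0 arm top az [-97.6 -84.6 -78.4] 141
lug az [-52.  -44.6 -30.4] 62
collar az [-87.8 -84.7 -82.7] z [0.0604 0.0712] 32
outer rim z [0.0871 0.102  0.1157] 35 az -87.8
4 arm top az [-65.7 -53.7 -46.8] 146
lug az [-51.7 -45.9 -19.4] 56
collar az [-60.6 -54.9 -52. ] z [0.0612 0.0719] 44
outer rim z [0.0962 0.1136 0.1256] 48 az -56.9
```

The ring is riding about 11.5 mm up, with the arm at about 31° and the notch at about 40–42°. I'll relieve the downward finger friction, then keep pushing in small steps.

```bash
python3 -m creep '[[0,0,-0.02,0,0.14],[0,0,0,0,0.14]]'; python3 -c "from h import *; rep()"
python3 -m creep '[[0,0.025,0,-0.11,0.14],[0,0.025,0,-0.11,0.14],[0,0,0,0,0.14]]' 
python3 -c "from h import *; rep()"
```

```text
clock: 10.9
position: [0.5672, 0.0056, 0.098]
ee_rot: [-1.487, -2.765, 0.003]
force: [-5.0, -2.3, -0.8]
width: 0.139
gripper_force: 2.6
az -56.88 r 0.1244 xaz 123.47 z 0.098 Ftool [ 0.9 -5.4  0.8] w 0.139 t 10.9
clock: 11.28
position: [0.5684, 0.0064, 0.0979]
ee_rot: [-1.465, -2.776, 0.004]
force: [-5.0, -3.6, -0.6]
width: 0.143
gripper_force: 3.2
az -56.2 r 0.1245 xaz 124.34 z 0.0979 Ftool [-0.1 -6.1  0.6] w 0.143 t 11.275
```

```bash
python3 -m creep '[[0,0.025,0,-0.115,0.14],[0,0.025,0,-0.115,0.14],[0,0.025,0,-0.115,0.14],[0,0.025,0,-0.115,0.14],[0,0.025,0,-0.115,0.14],[0,0.025,0,-0.115,0.14]]'; python3 -c "from h import *; rep()"
python3 -m creep '[[0,0.025,0,-0.115,0.14],[0,0.025,0,-0.115,0.14],[0,0.025,0,-0.115,0.14],[0,0.025,0,-0.115,0.14]]'; python3 -c "from h import *; rep()"
```

```text
clock: 12.02
position: [0.5729, 0.0095, 0.0979]
ee_rot: [-1.398, -2.809, 0.005]
force: [-7.0, -4.9, 1.9]
width: 0.139
gripper_force: 4.3
az -53.68 r 0.1244 xaz 127.1 z 0.0979 Ftool [ 0.3 -8.5 -1.9] w 0.139 t 12.025
clock: 12.52
position: [0.5763, 0.0121, 0.0979]
ee_rot: [-1.352, -2.832, 0.005]
force: [-6.8, -4.3, 1.1]
width: 0.137
gripper_force: 3.7
az -51.74 r 0.1244 xaz 128.94 z 0.0979 Ftool [ 1. -8. -1.] w 0.137 t 12.525
```

```bash
for i in 1; do python3 -m creep '[[0,0.025,0,-0.115,0.14],[0,0.025,0,-0.115,0.14]]'|grep -E 'force|width'; python3 -c "from h import *; rep()"; done
python3 -m creep '[[0,0.025,0,-0.115,0.14],[0,0.025,0,-0.115,0.14]]'|grep width; python3 -c "from h import *; rep()"
```

```text
force: [-8.0, -4.0, 1.9]
width: 0.143
gripper_force: 4.6
az -50.91 r 0.1244 xaz 129.85 z 0.0979 Ftool [ 2.1 -8.7 -1.9] w 0.143 t 12.775
width: 0.139
az -49.96 r 0.1244 xaz 130.77 z 0.0978 Ftool [ 1.  -4.7  1.3] w 0.139 t 13.025
```

```bash
python3 -m creep '[[0,0,0,0,0.14],[0,0,0,0,0.14]]'|grep width; python3 - <<'E'
from h import *
rep()
im=vision.get_image("scene"); np.savez("scene5.npz",**im)
Q=cloud(im); D=Q-[.4992,.1098,0]; r=np.hypot(D[...,0],D[...,1]); a=np.degrees(np.arctan2(D[...,1],D[...,0]))
s=(r>.138)&(r<.152)&(Q[...,2]>.066)&(Q[...,2]<.14)&(a<-40); print("rim z",np.percentile(Q[s][:,2],[2,50,98]).round(4),s.sum(),a[s].mean())
E
```

```text
width: 0.141
az -49.04 r 0.1246 xaz 130.81 z 0.0982 Ftool [ 1.1 -1.9  2.1] w 0.141 t 13.275
rim z [0.0974 0.1138 0.127 ] 50 -48.78321910073265
```

```bash
python3 -m creep '[[0,0.02,0,-0.1,0.14],[0,0,0,0,0.14]]'|grep width; cat > st.py <<'E'
from h import *
rep()
im=vision.get_image("scene"); np.savez("sceneL.npz",**im)
Q=cloud(im); D=Q-[.4992,.1098,0]; r=np.hypot(D[...,0],D[...,1]); a=np.degrees(np.arctan2(D[...,1],D[...,0]))
s=(r>.138)&(r<.152)&(Q[...,2]>.066)&(Q[...,2]<.14)&(a<-30); print("rim z",np.percentile(Q[s][:,2],[2,50,98]).round(4),s.sum(),a[s].mean())
E
python3 st.py
```

```text
width: 0.142
az -47.72 r 0.1252 xaz 131.27 z 0.0993 Ftool [ 0.7  0.3 -0.1] w 0.142 t 13.575
rim z [0.0866 0.1038 0.1168] 52 -46.92097957852748
```

The pin has dropped in: the rim height is back to the home level at about 41.5°. Now the press test, in small steps.

```bash
python3 -m creep '[[0,0.025,0,0,0.14],[0,0.025,0,0,0.14],[0,0,0,0,0.14]]'|grep width; python3 -c "from h import *; rep()"
python3 -m creep '[[0,0.025,0,0,0.14],[0,0,0,0,0.14]]'|grep width; python3 -c "from h import *; rep()"
```

```text
width: 0.14
az -47.32 r 0.1249 xaz 131.23 z 0.0988 Ftool [-0.1 -0.6 -0.5] w 0.14 t 14.0
width: 0.14
az -47.01 r 0.125 xaz 131.21 z 0.0987 Ftool [ 0.1 -1.4 -1.2] w 0.14 t 14.25
```

```bash
python3 -m creep '[[0,0.025,0,0,0.14],[0,0.025,0,0,0.14],[0,0,0,0,0.14]]'|grep width; python3 -c "from h import *; rep()"
python3 -m creep '[[0,0.025,0,0,0.14],[0,0,0,0,0.14]]'|grep width; python3 st.py
```

```text
width: 0.14
az -45.98 r 0.1251 xaz 131.22 z 0.0987 Ftool [-0.   0.6 -0.4] w 0.14 t 14.625
width: 0.139
az -45.83 r 0.1251 xaz 131.2 z 0.0986 Ftool [-0.6 -3.2 -2. ] w 0.139 t 14.875
rim z [0.085  0.1056 0.1194] 51 -45.273606571295495
```

```bash
python3 -m creep '[[0,0.02,0,0,0.14],[0,0.02,0,0,0.14],[0,0,0,0,0.14]]'|grep width; python3 -c "from h import *; rep()"
python3 -m creep '[[0,0.02,0,0,0.14],[0,0,0,0,0.14]]'|grep width; python3 st.py
```

```text
width: 0.142
az -45.68 r 0.1251 xaz 131.17 z 0.0985 Ftool [ 0.5 -8.6 -4.3] w 0.142 t 15.3
width: 0.142
az -45.64 r 0.1251 xaz 131.15 z 0.0985 Ftool [ -0.  -10.3  -5.9] w 0.142 t 15.55
rim z [0.0844 0.1032 0.116 ] 51 -45.46043991009103
```

The arm holds rigidly at 10 N. I'll hold that for a second and then let go.

```bash
python3 -m creep '[[0,0,0,0,0.14],[0,0,0,0,0.14],[0,0,0,0,0.14],[0,0,0,0,0.14],[0,0,0,0,0.14],[0,0,0,0,0.14],[0,0,0,0,0.14],[0,0,0,0,0.14],[0,0,0,0,0.14],[0,0,0,0,0.14]]'|grep width; python3 st.py
python3 -m creep '[[0,-0.05,0,0,0.14],[0,-0.06,0,0,0.16],[0,0,0,0,0.4],[0,0,0,0,0.7],[0,0,0,0,1],[0,0,0,0,1],[0,0,0,0,1]]'; python3 st.py
```

```text
width: 0.141
az -45.64 r 0.1251 xaz 131.14 z 0.0985 Ftool [  0.9 -10.7  -6.2] w 0.141 t 16.85
rim z [0.0861 0.1057 0.1347] 58 -44.607470268680736
clock: 17.77
position: [0.5853, 0.0192, 0.0987]
ee_rot: [1.297, 2.861, 0.0]
force: [-0.3, 0.5, -0.1]
width: 0.656
gripper_force: 0.0
az -46.47 r 0.125 xaz 131.22 z 0.0987 Ftool [0.6 0.1 0.1] w 0.656 t 17.775
rim z [0.0884 0.1126 0.1383] 111 -43.425618762999335
```

```bash
python3 -m creep '[[0,0,0,0,1],[0,0,0,0,1],[0,0,-0.4,0,1],[0,0,-0.6,0,1],[0,0,-0.6,0,1],[0,0,-0.6,0,1],[0,0,-0.5,0,1],[0,0,0,0,1],[0,0,0,0,1]]'|tail -3; python3 st.py; python3 - <<'E'
from h import *
im=load("sceneL.npz"); cv2.imwrite("pics/s9.png",cv2.resize(im["pixels"][170:290,250:370],(480,480),interpolation=2))
Q=cloud(im); D=Q-[.4992,.1098,0]; r=np.hypot(D[...,0],D[...,1]); s=(r>.09)&(r<.15)&(Q[...,2]>.08)&(Q[...,2]<.14); print("ring",np.percentile(Q[s][:,2],[1,50,99]),Q[s].mean(0))
Q=cloud(load("scene0.npz"));D=Q-[.4992,.1098,0]; r=np.hypot(D[...,0],D[...,1]); s=(r>.09)&(r<.15)&(Q[...,2]>.08)&(Q[...,2]<.14); print("ring0",np.percentile(Q[s][:,2],[1,50,99]))
E
```

```text
force: [0.8, 0.6, -0.4]
width: 0.999
gripper_force: 0.0
az -46.59 r 0.1247 xaz 131.22 z 0.2066 Ftool [-0.1  1.   0.4] w 0.999 t 18.95
rim z [0.0839 0.1035 0.1155] 50 -45.446060906776054
ring [0.08127231 0.10367199 0.12152482] [0.58890938 0.01914573 0.10252076]
ring0 [0.08063042 0.10246742 0.12117694]
```

View pics/s9.png

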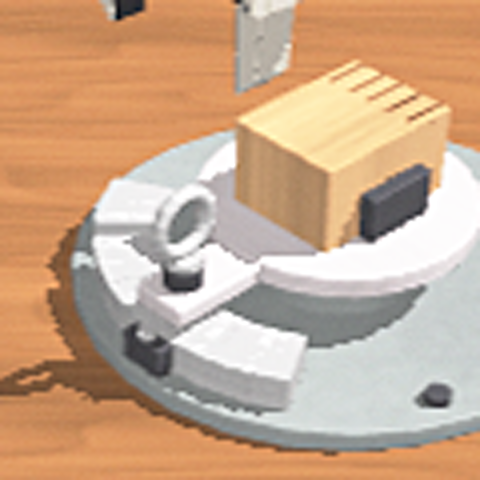

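The ring at (183,220) is back at home height, the arm sits over the lug at (150,345), and the gripper is clear above. I'm handing the job in.

```bash
python3 -c "
from cell import sign_off
print(sign_off())"
```

```text
the job is handed in; nothing more can be done
None
```

The job is handed in, though sign-off gave no verdict: by camera and force readings, the pin sprang fully home in the next notch about 42° on, held a press of about 10 N for over a second without moving, and the gripper is clear.

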